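# Turn the condiment stand to the bento box

## Task

Turn the revolving condiment stand, pushing gently on one of its wooden arms with a fingertip, until the white soy dish points straight at the middle of the pale blue bento box. Do not touch or lift the dishes riding on the stand, do not spin it fast, and leave everything else on the counter where it is.

Things in the scene. Friction and masses are not known exactly. Their poses are not given: they have to be found in the camera images.
- hub (a point): On the vertical turning axis of the condiment stand, 52 mm above the counter, turning with it; x points along the soy dish's arm, z up. A brown wooden cross of four arms at right angles turns on a fixed dark steel foot (radius 58 mm, 22 mm high). Arms: bars 20 mm wide, underside 30, top 52 mm above the counter; hub radius 32 mm. Nothing on the stand rises above 72 mm.
- soy_seat (a point): Centre of the soy dish's seat, on its floor 38 mm above the counter, 115 mm from the axis; turns with the stand. Three arms end in such round shallow seats (radius 43 mm, rim 44 mm above the counter), holding the soy dish, a blue bowl and a brown pot.
- push_arm_end (a point): Outer end of the bare, red-tipped arm, 140 mm from the axis opposite the soy dish, at half the arm's height (41 mm above the counter). The bare arm is free of anything from 32 mm (hub) to 140 mm from the axis, though below it the foot reaches out to 58 mm.
- rotor (a joint): Turn of the wooden cross since the start (rad), 0 at the start, growing counter-clockwise seen from above. It turns either way without stops, on a slightly stiff pivot (about 0.05 N m, or 0.5 N at 100 mm), and stays where it is left.
- soy_mid (a point): Centre of the loose white ceramic soy dish, 74 mm across and 18 mm high, half-way up; it rides in its seat, 47 mm above the counter.
- sesame_mid (a point): Centre of the loose blue bowl, 74 mm across, 26 mm high, riding in the seat 90 degrees counter-clockwise from the soy dish.
- pickle_mid (a point): Centre of the loose brown lidded pot, 72 mm across, 32 mm high, riding in the seat 90 degrees clockwise from the soy dish.
- bento_mid (a point): Middle of the open pale blue plastic bento box (170 x 115 x 50 mm, x along its length), half-way up. It stands to the left or to the right of the stand, and is not to be moved.
- pan_mid (a point): Middle of the rectangular steel tamagoyaki pan (180 x 130 x 32 mm, half-way up); its wooden handle runs out along its x axis to 250 mm, rising to 51 mm. On the other side of the stand from the bento box; not to be moved.
- paddle: Wooden rice paddle lying flat beyond the stand, about 195 mm long along its x axis, 9 mm thick, origin underneath near the blade. Bystander.
- teacup: Blue cup, 72 mm across, 60 mm high, origin at the centre of its underside, near the robot. Bystander.
- bento_lid: Pale blue lid of the bento box lying flat, 174 x 119 x 12 mm, origin at the centre of its underside, near the robot. Bystander.
Things that resemble listed ones, but are neither listed nor needed, are in the scene too. Of the things like the part that bears soy_mid, leave any that is green; of the rest the smaller one is meant.

How it is judged:
By the outcome, as a careful person would: the job done as asked, in the order asked, and still so for the second after the job is handed in, with the robot touching nothing.
It also fails if it takes over 48 s, if anything falls off the work surface, if the arm or the gripper's body presses on something with over 40 N, if the wrist force passes 120 N, or if a joint passes its speed limit or range.

## Robot

A 6-joint arm with a two-finger parallel gripper is mounted at the origin on the work surface. World frame = base frame: x ahead of the robot, y to its left, z up, the work surface at z = 0. Lengths are in m, angles in rad, forces in N, time in s.
With the tool pointing down it reaches from about 0.3 to 0.875 m from the base axis. Payload 6.4 kg.
Tool frame: the origin (TCP) lies midway between the tips of the shut fingers; the grasp point (between the pads) lies 19 mm behind it; z points along the fingers, y is the line along which they close (so a half turn about z gives the same grasp; the last joint's range is limited). The gripper opens to 88 mm and grips with 3 to 60 N. Pads are 18 mm wide; open, the fingers measure 123 mm over their backs; the gripper's body (75 mm by 187 mm) begins 45 mm behind the grasp point.
Start: joints at [0.999, 0.181, 1.607, -0, 1.354, -0.206], TCP at [0.206, 0.537, 0.239] pointing down, gripper open.
Joint ranges: [-2.99, 2.99], [-0.89, 2.07], [0.3, 2.58], [-1.14, 4.28], [0, 2.63], [-3.12, 3.12]. Speed limits (rad/s): [2.57, 2.57, 3.01, 3.14, 3.14, 3.14].

## Interface

Orientations are given as a rotation vector (axis times angle).
In Python, from cell import env, eyes gives the robot as it stands. Calls block until the motion is done:
- env.goto(position, orientation): joint-space move of the TCP to a pose.
- env.move_linear(position, speed=0.15, attitude=None): straight line of the TCP; attitude=None keeps the orientation; speed is the mean speed in m/s.
- env.move_j(angles): joint-space move.
- env.open_gripper() and env.clamp(strength=None): open the fingers fully, or close them until they stop; strength is the grip in N (None keeps the last).
- env.dwell(seconds).
- env.solve_ik(position, orientation): joint angles nearest the present ones, or None.
- env.get_state(): the state.
- eyes.get_image(name): name is "side" or "top"; returns the picture (420x560x3 uint8, red, green, blue); there is no depth.
- eyes.calibration(name): a dict with "intrinsics" (3x3 intrinsics, pixels), "k1" (the pictures are not rectified: a ray, as slopes to the right and down, at radius r is drawn at 1 + k1 r^2 times it, then the intrinsics apply), "R" (3x3) and "t" (3): a world point X has camera coordinates R X + t. Camera axes: x right, y down, z forward; pixel columns grow to the right and rows downward; lengths in m; the calibration is good to about 2 mm. A picture is of the moment at which its call begins. calibration takes no time and is no camera call.
A pose or a line that the arm cannot do raises env.MotionError and nothing moves.
- env.sign_off(): hands the job in; it is judged then, once.
The state is a dict: "clock": time; "qpos": joint angles; "qvel": joint speeds; "joint_efforts": joint torques, N m; "tcp_pos": TCP position; "tool_rot": TCP orientation; "force": force on the tool from outside, world axes, zero at the start; "ft_torque": the same for the moment, N m; "gripper_width": finger opening in m; "gripper_force": force on a finger pad.
Only numpy, scipy, OpenCV 4.12 (cv2) and the standard library are available. Lean on these libraries where they do the work, as an engineer would, in place of code of your own. Each camera call takes 0.05 s, during which the arm holds its last target. There are 200 camera calls.

## Working session

There is one attempt and no reset: what is moved stays moved. The work goes in short steps, each a Python script; the robot and the scene stay as the last script left them, time stands still between calls to the robot, and variables do not carry over. Pictures are saved under pics/ and viewed, at most 10 in all, crops included, and the job is handed in when it is done.

```bash
mkdir -p pics; ls
cat > h.py <<'E'
import numpy as np, cv2
from cell import env, eyes
def grab(n,f):
    im=eyes.get_image(n); cv2.imwrite(f'pics/{f}.png',im[:,:,::-1]); return im
def ray(n,p):
    c=eyes.calibration(n);K=np.array(c['intrinsics']);R=np.array(c['R']);t=np.array(c['t'])
    d=np.linalg.solve(K,[p[0],p[1],1.])[:2]; u=d.copy()
    for _ in range(30): u=d/(1+c['k1']*(u@u))
    return -R.T@t, R.T@np.array([u[0],u[1],1.])
def onplane(n,p,z):
    o,d=ray(n,p); return o+d*(z-o[2])/d[2]
def proj(n,X):
    c=eyes.calibration(n);x=np.array(c['R'])@X+np.array(c['t']);u=x[:2]/x[2];u=u*(1+c['k1']*(u@u))
    return (np.array(c['intrinsics'])@[u[0],u[1],1])[:2]
E
python3 - <<'E'
from h import *
for n in('top','side'):
    grab(n,n+'0'); c=eyes.calibration(n); print(n,c['k1'],-np.array(c['R']).T@c['t'])
print(env.get_state()['clock'])
E
```

```text
pics
top -0.13053273209537317 [4.67122820e-01 8.99847952e-04 1.30709094e+00]
side -0.07502347508348062 [ 0.35138641 -0.65574915  0.62914135]
0.1
```

View pics/top0.png

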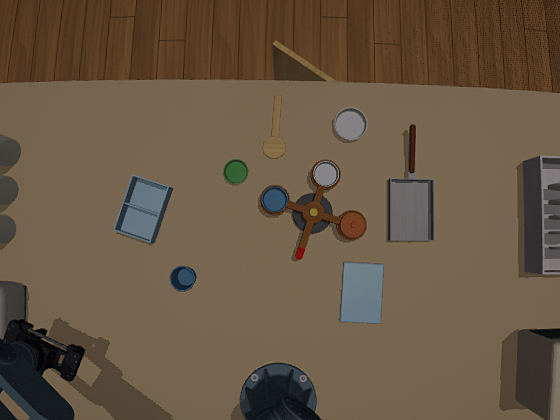

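View pics/side0.png

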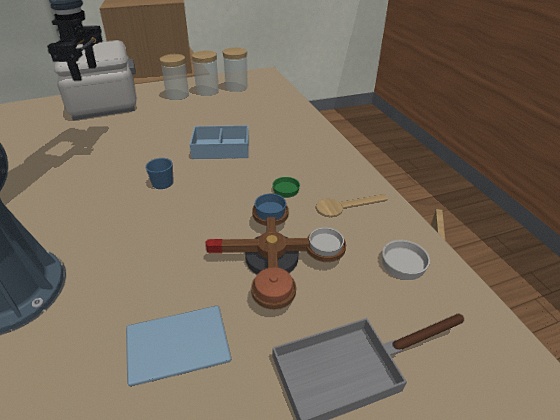

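Top view: the white dishes are at (325,174) on the stand and (350,124) loose on the counter and larger. A green one is at (236,172). The soy dish is the one on the stand: not green, and the smaller of the two white ones. The bento is on the left at (144,210), the solid plate at (362,293) is the lid, and the bare red-tipped arm ends at (299,254). Next I'll measure and confirm with a crop.

```bash
cat > m.py <<'E'
from h import *
def blob(m,near,r=45):
    k=np.zeros_like(m);cv2.circle(k,near,r,255,-1)
    cs=cv2.findContours(m&k,cv2.RETR_EXTERNAL,cv2.CHAIN_APPROX_NONE)[0]
    return max(cs,key=cv2.contourArea)
def measure(im,soy,sz,pk,red,bento=(144,210)):
    hsv=cv2.cvtColor(im,cv2.COLOR_RGB2HSV);o={}
    H=lambda lo,hi:cv2.inRange(hsv,lo,hi)
    def circ(m,p,r,z):
        c=blob(m,p,r); P=np.array([onplane('top',q[0],z)[:2] for q in c.astype(float)],np.float32)
        (x,y),rad=cv2.minEnclosingCircle(P); return np.array([x,y]),rad
    o['soy']=circ(H((0,0,90),(180,60,255)),soy,20,.056)
    o['ses']=circ(H((95,90,30),(125,255,255)),sz,22,.064)
    c=blob(H((0,200,100),(3,255,255))|H((176,180,100),(180,255,255)),red,14)
    M=cv2.moments(c);o['red']=onplane('top',(M['m10']/M['m00'],M['m01']/M['m00']),.052)[:2],cv2.contourArea(c)
    c=blob(H((20,120,90),(35,255,255)),(313,212),12);M=cv2.moments(c);o['hub']=onplane('top',(M['m10']/M['m00'],M['m01']/M['m00']),.055)[:2],cv2.contourArea(c)
    c=blob(H((90,40,60),(115,255,255)),bento,45)
    P=np.array([onplane('top',q[0],.05)[:2] for q in c.astype(float)],np.float32)
    o['bento']=cv2.minAreaRect(P)
    return o
E
python3 - <<'E'
from m import *
im=cv2.imread('pics/top0.png')[:,:,::-1].copy()
hsv=cv2.cvtColor(im,cv2.COLOR_RGB2HSV)
for n,p in dict(soy=(325,174),ses=(275,200),pk=(352,225),red=(299,254),hub=(313,212),ben=(150,195),benrim=(124,234),tbl=(230,300),seat=(338,180)).items(): print(n,hsv[p[1],p[0]])
for k,v in measure(im,(325,174),(275,200),(352,225),(299,254)).items(): print(k,v)
cv2.imwrite('pics/crop0.png',cv2.resize(im[90:270,220:400,::-1],None,fx=3.3,fy=3.3,interpolation=cv2.INTER_CUBIC))
E
```

```text
soy [128   8 136]
ses [102 131 103]
pk [ 10 175 121]
red [  1 224 124]
hub [ 24 164 134]
ben [103  59 133]
benrim [105   5  93]
tbl [ 17  85 120]
seat [ 12 210  68]
soy (array([ 0.65775383, -0.12283239]), 0.036711081862449646)
ses (array([0.58183014, 0.0210086 ]), 0.036528509110212326)
red (array([ 0.43211107, -0.05229405]), 61.0)
hub (array([ 0.54824389, -0.08885289]), 37.5)
bento ((0.549662709236145, 0.40214866399765015), (0.11653736233711243, 0.16873109340667725), 72.77452850341797)
```

View pics/crop0.png

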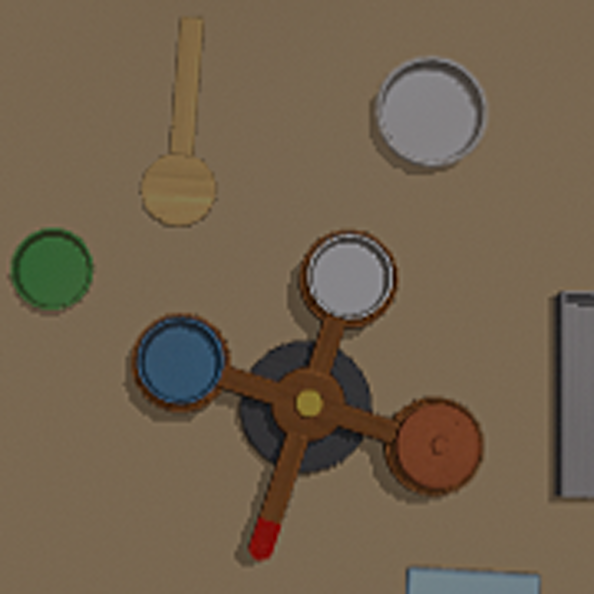

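The crop confirms it: the soy dish is the smaller white dish on the stand. Sizes and distances agree (radius 36.7 mm, 115 mm from the hub, bento 169 x 117 mm). The required turn is about +107°. I'll plan the pushes and check IK before moving.

```bash
cat > p.py <<'E'
from m import *
from scipy.spatial.transform import Rotation as R
HUB=np.array([.5482,-.0888]); A0=np.radians(162.8); HALF=np.radians(180)
def pose(turn,gap=0.,z=.036,r=.105,flip=0):
    """turn (deg) of the stand; gap of the finger behind the arm's trailing face"""
    a=A0+np.radians(turn); u=np.array([np.cos(a),np.sin(a)]); v=np.array([-u[1],u[0]])
    p=HUB+r*u-(.010+.009+gap)*v
    y=np.r_[u,0]*(-1 if flip else 1); zt=np.array([0,0,-1.]); x=np.cross(y,zt)
    return np.r_[p,z], R.from_matrix(np.c_[x,y,zt]).as_rotvec()
E
python3 - <<'E'
from p import *
for f in(0,1):
    for t in(0,30,60,90,107):
        q=env.solve_ik(*pose(t,.03 if t==0 else 0,flip=f)); print(f,t,None if q is None else np.round(q,2))
E
```

```text
0 0 None
0 30 [-0.47  0.22  2.05 -0.    0.88  2.45]
0 60 [-0.56  0.27  1.97 -0.    0.9   1.84]
0 90 [-0.58  0.36  1.84 -0.    0.93  1.3 ]
0 107 [-0.56  0.42  1.76 -0.    0.96  1.01]
1 0 [-0.28  0.24  2.02 -0.    0.89  0.02]
1 30 [-0.47  0.22  2.05 -0.    0.88 -0.7 ]
1 60 [-0.56  0.27  1.97 -0.    0.9  -1.3 ]
1 90 [-0.58  0.36  1.84  0.    0.93 -1.85]
1 107 [-0.56  0.42  1.76  0.    0.96 -2.13]
```

Run:
```python
from p import *
env.clamp(5)
p,o=pose(0,.03,z=.16,flip=1); env.goto(p,o)
p,o=pose(0,.03,flip=1); env.move_linear(p,.15)
s=env.get_state();print(s['clock'],s['gripper_width'],s['force'])
p,o=pose(0,.003,flip=1); env.move_linear(p,.06)
for t in range(8,97,8):
    p,o=pose(t,flip=1); env.move_linear(p,.045,o)
    s=env.get_state(); print(t,round(s['clock'],2),np.round(s['force'],1))
    if np.linalg.norm(s['force'])>15: break
grab('top','top1')
```

```text
4.5583 0.0005016341788759279 [ 0.29224412  0.51346667 -0.25366616]
8 5.71 [-0.6  0.1 -0.7]
16 6.19 [-0.7  0.8  0.4]
24 6.67 [-0.6 -0.3 -0.5]
32 7.16 [ 0.   0.2 -0.4]
40 7.64 [ 0.9 -0.4  0.4]
48 8.12 [ 0.1 -0.2 -0.4]
56 8.61 [1.  0.5 0.5]
64 9.09 [ 0.4 -0.1 -0.5]
72 9.57 [-0.  -1.1 -0.1]
80 10.06 [ 0.3  0.4 -0.1]
88 10.54 [0.5 0.8 0. ]
96 11.03 [-0.1  0.1 -0.8]
```

View pics/top1.png

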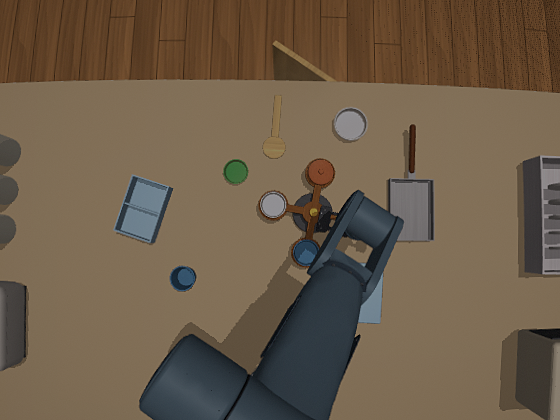

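The stand turned as planned: soy dish at (273,205), pickle pot at (320,171), blue bowl at (306,252), nothing else moved. I'll measure the angle, then finish.

```bash
cat >> p.py <<'E'
def soyang(im,p):
    hsv=cv2.cvtColor(im,cv2.COLOR_RGB2HSV)
    c=blob(cv2.inRange(hsv,(0,0,90),(180,60,255)),p,20)
    P=np.array([onplane('top',q[0],.056)[:2] for q in c.astype(float)],np.float32)
    (x,y),r=cv2.minEnclosingCircle(P); d=np.array([x,y])-HUB
    return np.degrees(np.arctan2(d[1],d[0])),np.hypot(*d),r
E
python3 - <<'E'
from p import *
im=cv2.imread('pics/top1.png')[:,:,::-1].copy(); a=soyang(im,(273,205)); print(a)
rem=89.9-a[0]   # direction to the bento's middle
print('rem',rem)
assert 5<rem<18
t=96+rem-.7     # stop slightly short, look, correct
for k in (96+rem/2,t):
    p,o=pose(k,flip=1); env.move_linear(p,.03,o)
env.dwell(.3); im=grab('top','top2'); print(soyang(im,(272,211)),env.get_state()['clock'])
E
```

```text
(np.float64(80.47789481529665), np.float64(0.11601192751863226), 0.037160445004701614)
rem 9.422105184703355
(np.float64(88.93320536526919), np.float64(0.11582914100136076), 0.03745630010962486) 12.2667
```

Run:
```python
from p import *
t=104.7
p,o=pose(t,.02,flip=1); env.move_linear(p,.05)
p[2]=.16; env.move_linear(p,.15)
env.goto([.2,.5,.25],o); 
im=grab('top','top3'); print(soyang(im,(272,211)))
m=measure(im,(272,211),(310,252),(320,171),(355,212))
for k,v in m.items(): print(k,v)
b=np.array(m['bento'][0])
for k,off in (('soy',0),('ses',-90),('red',180)):
    d=m[k][0]-HUB; print(k,np.degrees(np.arctan2(d[1],d[0]))+off,np.hypot(*d))
d=b-HUB;print('want',np.degrees(np.arctan2(d[1],d[0])),env.get_state()['clock'])
```

```text
(np.float64(89.22941435758051), np.float64(0.1156127015273611), 0.03700633719563484)
soy (array([0.54975486, 0.02680225]), 0.03700633719563484)
ses (array([ 0.43300223, -0.08684427]), 0.036866892129182816)
red (array([ 0.54675648, -0.20933104]), 57.0)
hub (array([ 0.54806746, -0.08865288]), 38.5)
bento ((0.549662709236145, 0.40214866399765015), (0.11653736233711243, 0.16873109340667725), 72.77452850341797)
soy 89.22941435758051 0.1156127015273611
ses 89.02737201867927 0.11521436673855538
red 89.3138389484258 0.12053968584399781
want 89.82929616870227 16.5333
```

View pics/top3.png

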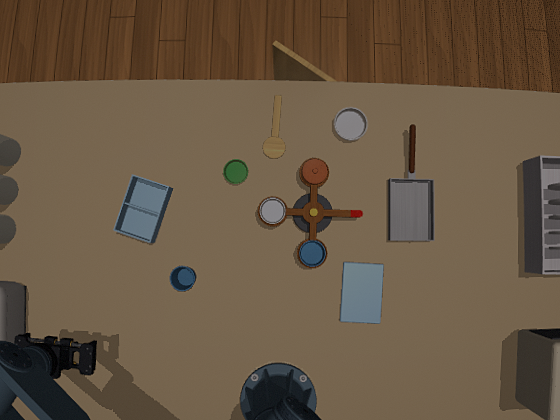

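The soy dish at (272,211) points at the bento within about 0.6°, which is about the measuring error. The red tip is opposite, at (357,213), and everything else is in place. The arm is clear, so I'm handing in.

```bash
python3 -c "
from cell import env
print(env.sign_off())"
```

```text
the job is handed in; nothing more can be done
None
```

I turned the stand about 106° counter-clockwise with a gentle fingertip push, so the soy dish points at the middle of the bento box to within about 0.6° as measured from the top camera; nothing else appeared moved, and the job was handed in at about 16.5 s.

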